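# Set the drive speed and hold the idler arm off the turntable

### The job

Slide the speed fader on the grey console until its grip stands level with the red clip beside its track. Then push the sprung idler arm (the orange post is there to push on) away from the turntable until it is past its click, and finish while still holding it back there with the gripper's fingers, so that the drive can run up to speed clear of the rim. Do not disturb the bowls, the oak rest, the jack, the height gauge or the bottle.

Things in the scene. Friction and masses are not known exactly. Their poses are not given: they have to be found in the camera images.
- console: grey drive console, a box 120 (x) by 190 (y) by 30 mm high, fixed to the cart. Origin: centre of its underside. A fader track 40 mm wide, 150 mm long and 14 mm high runs along its y axis over the middle of its top
- fader (a joint): the speed fader's travel in m, 0 to 0.100; it grows as the grip slides towards the console's +y, and at 0.050 the grip is at the console's centre. Rubs with about 1.5 N and stays where it is left
- fader_top (a point): middle of the top face of the fader's black grip, which has a white line across it. The grip is 28 mm (console x) by 20 mm (console y, along the track) by 40 mm tall; its top is 84.5 mm above the cart top, its lower end 44.5 mm
- clip: red clip on the console's top, 26 mm (x, across the track) by 5 mm (y) by 10 mm high, 38 mm to the far side (console +x) of the track's centre line. Origin: centre of its underside, 30 mm above the cart top. Its axes are parallel to the console's; the fader is level with it when fader_top has y = 0 in the clip's frame
- turntable: fixed casting that carries the turntable and its friction drive. Origin: on the turntable's axis, at the cart top. The aluminium platter, 240 mm across, turns about it with its top 55 mm up (centre boss to 61 mm). The drive stands on a plate 12 mm thick off the casting's -y side, x -115 to 145 mm, y -225 to -85 mm
- idler_arm: the blue idler arm with its roller and orange post. Origin: on its pivot axis, at the cart top; its x axis points from the post to the pivot, z up
- idler_pivot (a point): vertical pivot axis of the blue idler arm, 28 mm above the cart top, at x 50, y -155 mm in the turntable's frame; a dark motor 42 mm across stands over it, to 91 mm. At joint 0 the arm (18 to 28 mm above the cart top) points along the turntable's -x: its rubber roller (39 mm across, to 58 mm) is 50 mm out, its post 150 mm
- idler_angle (a joint): angle of the idler arm in rad, 0 (roller on the platter's rim) to 0.50 (end stop), counter-clockwise from above. A spring drives it back: at the post 5 N at 0, 8.5 N at 0.35, 10 N at 0.50. A sprung pawl rides over a tooth between 0.15 and 0.33 (up to 2 N more) and clicks down behind it: past the click means above 0.34. The click does not lock: let go, the arm springs back
- post_top (a point): orange upright post at the free end of the idler arm, a round bar 18 mm across and 87 mm tall. This point: the middle of its top, 115 mm above the cart top. About 70 mm are free between post and platter. It is pushed towards the turntable's -y, on a 150 mm radius about the pivot
- blue_bowl: blue resin bowl, 125 mm across and 115 mm high, loose, standing on the oak rest. Origin: centre of its underside
- rest: round oak bowl rest on rubber feet, 104 mm across, 24 mm high, loose. Origin: centre of its underside
- black_bowl: black bowl, 125 mm across and 115 mm high, loose on the cart. Origin: centre of its underside
- jack: brass reference jack, a 63 mm ball in a rubber ring, 70 mm high, loose. Origin: centre of its underside
- height_gauge: chrome height gauge on a dark base of 90 by 70 mm, 285 mm tall, with a scriber that sticks out 65 mm from its middle at 135 mm height, loose. Origin: centre of its underside
- bottle: white closed bottle, 64 mm across, 170 mm high, loose. Origin: centre of its underside
Mind the look-alikes: they are no part of the job. Of the things that look like the console, take the one that is nearest to the robot's base at the start.

How it is judged:
By the outcome, as a careful person would: the job done as asked, in the order asked, and still so for the second after the job is handed in, while the arm keeps its last pose, push and grip.
It also fails if it takes over 43 s, if anything falls off the work surface, if the arm or the gripper's body presses on something with over 40 N, if the wrist force passes 120 N, or if a joint passes its speed limit or range.

### The arm

A 6-joint arm with a two-finger parallel gripper is mounted at the origin on the work surface. World frame = base frame: x ahead of the robot, y to its left, z up, the work surface at z = 0. Lengths are in m, angles in degrees, forces in N, time in s.
With the tool pointing down it reaches from about 0.375 to 0.925 m from the base axis. Payload 5.7 kg.
Tool frame: the origin (TCP) lies midway between the tips of the shut fingers; the grasp point (between the pads) lies 19 mm behind it; z points along the fingers, y is the direction in which the jaws open and shut (so a half turn about z gives the same grasp; the last joint's range is limited). The gripper opens to 88 mm and grips with 3 to 60 N. Pads are 20 mm wide; open, the fingers measure 115 mm over their backs; the gripper's body (75 mm by 178 mm) begins 61 mm behind the grasp point.
Start: joints at [69.15, 20.558, 86.54, -0, 72.909, -6.595], TCP at [0.148, 0.581, 0.223] pointing down, gripper open.
Joint ranges: [-170.27, 170.27], [-57.76, 135], [12.27, 136.19], [-55.21, 235.2], [11.17, 155.16], [-170.74, 170.74]. Speed limits (degrees/s): [136.94, 136.94, 180, 180, 180, 180].

### API

Orientations are given as [roll, pitch, yaw] about the fixed x, y, z axes, in that order (R = Rz(yaw) Ry(pitch) Rx(roll)).
In Python, from station import r gives the robot as it stands. The module is installed in compiled form; this text tells all that it offers.
- The arm moves only by the tool apply_moves, never from a script. Its arguments are lists of equal length, an entry for each row: "rotation": the turn, a rotation vector about the tool's x, y, z in rad, a list of three; "travel": the shift along the tool's x, y, z in m, a list of three; "hand": the finger opening in m, from 0 to 0.0878. A call has 1 to 8 rows; each row shifts and turns the pose as measured when the row begins, along the tool's axes as they then stand; what a row does not reach is not made up. A row lasts 1/10 s, in which the tool goes at most 50 mm and 8.59 degrees, less where a joint would pass 70% of its speed; a pose out of reach is approached as far as the arm can. A call is refused whole if a number of a shift passes 0.05 or a number of a turn 0.15, either way. A call with a gripper value outside its range is refused whole. The fingers move at their own pace and stop on an object; "newtons" is the grip in N (left out, the last holds). Time passes only in rows, so rows that do not move let the fingers close. It gives the time, the measured TCP pose, the force and the opening at its end, in the units of the state.
- r.get_state(): the state, without advancing time (a new reading comes with each control period).
- r.get_image(name): name is "scene" or "top"; returns the picture (420x560x3 uint8, red, green, blue); there is no depth.
- r.camera_params(name): a dict with "K" (3x3 intrinsics, pixels), "dist_coeffs" ([k1, k2, p1, p2, k3] as OpenCV has them; the pictures are not rectified), "R" (3x3) and "t" (3): a world point X has camera coordinates R X + t. Camera axes: x right, y down, z forward; pixel columns grow to the right and rows downward; lengths in m; the calibration is good to about 2 mm. A picture is of the moment at which its call begins. camera_params takes no time and is no camera call.
- r.sign_off(): hands the job in, once; it reports no verdict.
The state is a dict: "time_s": time; "qpos": joint angles; "dq": joint speeds; "joint_torque": joint torques, N m; "ee_pos": TCP position; "tool_rot": TCP orientation; "contact_force": force on the tool from outside, world axes, zero at the start; "moment": the same for the moment, N m; "opening": finger opening in m.
Only numpy, scipy, OpenCV 4.12 (cv2) and the standard library are available. Lean on these libraries where they do the work, as an engineer would, in place of code of your own. Each camera call takes 0.05 s, during which the arm holds its last target. There are 200 camera calls.

## Working session

There is one attempt and no reset: what is moved stays moved. The work goes in short steps, Python scripts to look and compute and a tool call to move; the robot and the scene stay as the last step left them, time stands still between calls to the robot, and variables do not carry over. Pictures are saved under pics/ and viewed, about 8 in all and at most 12, crops included, and the job is handed in when it is done.

Besides the shell and the picture viewer there is one more tool, called after "Request:" as name(argument=value, ...) on one line, values as JSON. apply_moves: Moves the arm, as the interface text tells. Its arguments: {"type":"object","properties":{"rotation":{"type":"array","items":{"type":"array","items":{"type":"number"}}},"travel":{"type":"array","items":{"type":"array","items":{"type":"number"}}},"hand":{"type":"array","items":{"type":"number"}},"newtons":{"type":"number"}},"required":["rotation","travel","hand"]}

```bash
mkdir -p pics
python3 - <<'E'
from station import r
import cv2
for n in("scene","top"):
    cv2.imwrite(f"pics/{n}0.png",cv2.resize(r.get_image(n)[:,:,::-1],(800,600),interpolation=cv2.INTER_CUBIC))
    p=r.camera_params(n);print(n,p)
print(r.get_state())
E
```

```text
scene {'K': array([[468.21175917,   0.        , 278.02463077],
       [  0.        , 468.21175917, 209.73360048],
       [  0.        ,   0.        ,   1.        ]]), 'dist_coeffs': array([-0.1570238,  0.       ,  0.       ,  0.       ,  0.       ]), 'R': array([[-0.77362035,  0.63361523,  0.00658038],
       [ 0.38455483,  0.47773012, -0.78986803],
       [-0.50361606, -0.60852746, -0.61324154]]), 't': array([ 0.4281993 , -0.13637196,  1.67836933])}
top {'K': array([[426.19922853,   0.        , 280.57067386],
       [  0.        , 426.19922853, 212.77360856],
       [  0.        ,   0.        ,   1.        ]]), 'dist_coeffs': array([-0.07193912,  0.        ,  0.        ,  0.        ,  0.        ]), 'R': array([[ 6.29834666e-02, -9.98014568e-01,  6.93167434e-05],
       [-9.75337033e-01, -6.15670370e-02, -2.11960306e-01],
       [ 2.11543740e-01,  1.32823876e-02, -9.77278274e-01]]), 't': array([-0.02381123,  0.57669208,  1.47120739])}
{'time_s': 0.1, 'qpos': array([ 6.91497921e+01,  2.05958552e+01,  8.65916630e+01, -9.13233048e-04,
        7.29103409e+01, -6.59449798e+00]), 'dq': array([-0.05584721, -0.06705256, -0.15655672,  0.0714932 , -0.06930673,
        0.06769601]), 'joint_torque': array([ 1.28460219e-03, -5.16356134e+01, -2.71410280e+01,  6.75857929e-02,
        2.78020988e-02, -1.24583160e-06]), 'ee_pos': array([0.14753549, 0.58093026, 0.22187986]), 'tool_rot': array([-1.79902688e+02, -1.03716315e-02,  1.65744550e+02]), 'contact_force': array([-1.45360586,  0.05624686,  0.19171435]), 'moment': array([-0.00585948,  0.00526821,  0.01547031]), 'opening': 0.08766664803029878}
```

View pics/scene0.png

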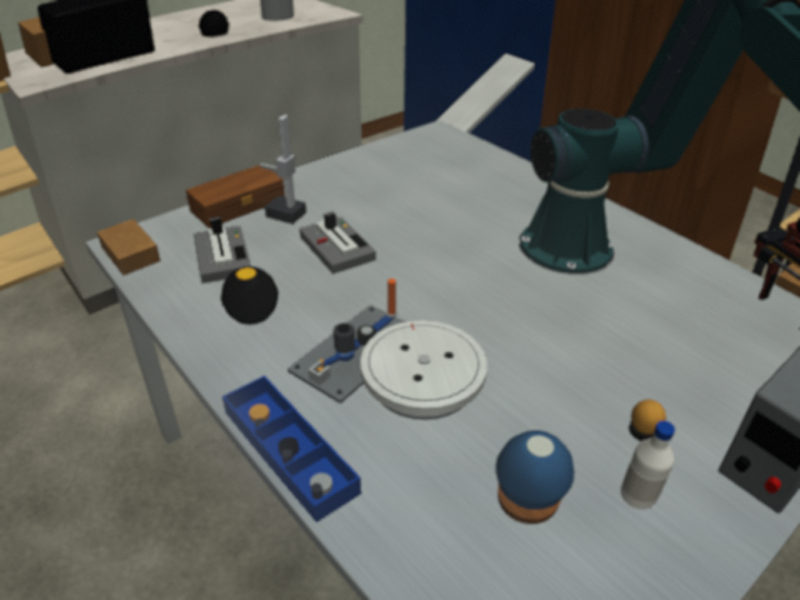

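View pics/top0.png

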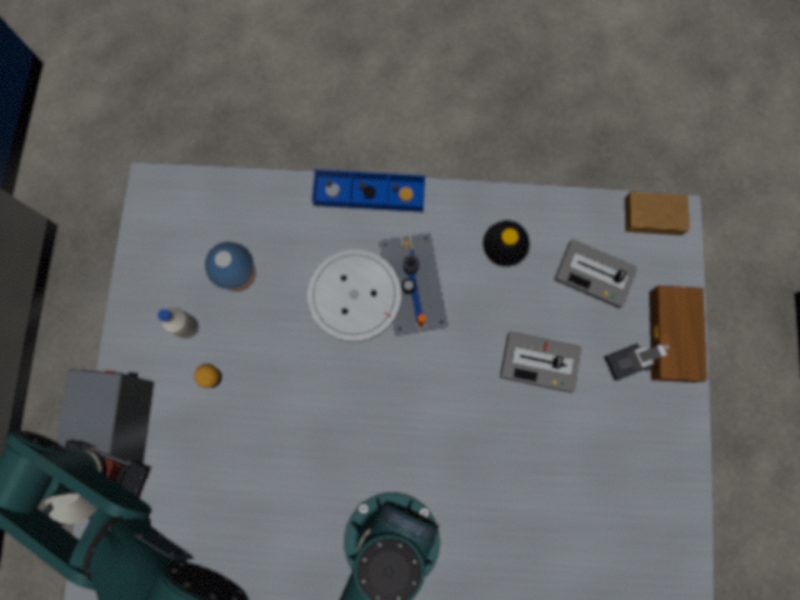

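```bash
cat > h.py <<'E'
from station import r
import cv2, numpy as np
from scipy.optimize import least_squares
def ray(n,uv):
    p=r.camera_params(n); R=np.array(p["R"]); t=np.array(p["t"])
    x=cv2.undistortPoints(np.array([[uv]],float),p["K"],p["dist_coeffs"])[0,0]
    return -R.T@t, R.T@np.array([*x,1])
def atz(n,uv,z):
    c,d=ray(n,uv); return c+d*(z-c[2])/d[2]
def proj(n,X):
    p=r.camera_params(n)
    return cv2.projectPoints(np.atleast_2d(X).astype(float),cv2.Rodrigues(p["R"])[0],p["t"],p["K"],p["dist_coeffs"])[0][:,0]
def crop(im,c,w,h,s):
    x,y=int(c[0]-w/2),int(c[1]-h/2)
    o=cv2.resize(im[y:y+h,x:x+w,::-1],(w*s,h*s),interpolation=cv2.INTER_CUBIC)
    for k in range(0,w,10):
        cv2.line(o,(k*s,0),(k*s,6 if (x+k)%10 else 14),(0,255,255),1)
    cv2.putText(o,f"{x},{y} x{s}",(5,h*s-6),0,.45,(0,255,255),1)
    return o
E
python3 - <<'E'
from h import *
T=r.get_image("top");S=r.get_image("scene")
a=np.vstack([np.hstack([crop(T,(378,252),66,50,6),crop(S,(237,168),66,50,6)]),np.hstack([crop(T,(290,200),99,75,4),crop(S,(255,238),99,75,4)])])
cv2.imwrite("pics/c1.png",a);print(a.shape)
E
```

```text
(600, 792, 3)
```

View pics/c1.png

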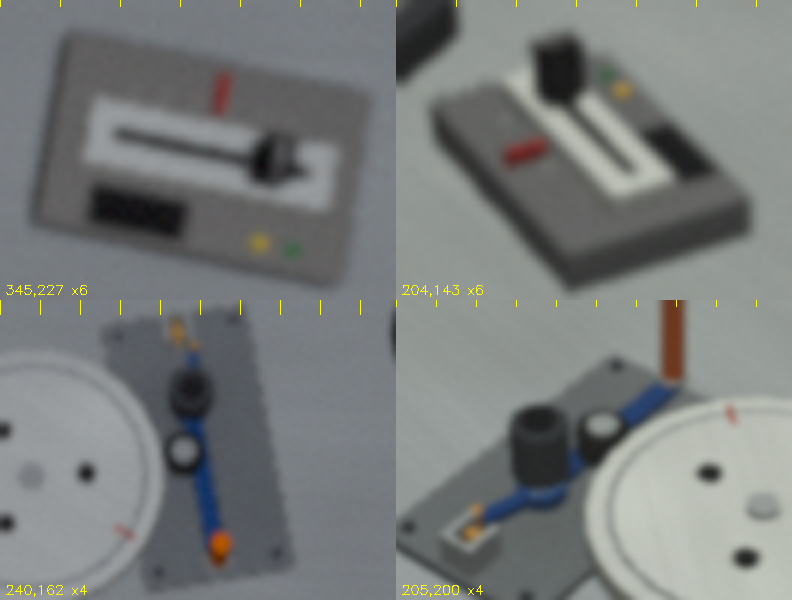

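Run:
```python
from h import *
A=lambda u,v:(345+u/6-.4,227+v/6-.4)
B=lambda u,v:(240+u/4-.4,162+(v-300)/4-.4)
C=lambda u,v:(204+(u-396)/6-.4,143+v/6-.4)
D=lambda u,v:(205+(u-396)/4-.4,200+(v-300)/4-.4)
for n in("top","scene"):print(n,ray(n,(280,210))[0])
P=[atz("top",A(*q),.03) for q in((68,33),(370,95),(343,288),(33,225))]
print(np.round(P,4)); ctr=np.mean(P,0); ax=P[0]+P[3]-P[1]-P[2]; print("ctr",ctr,"y axis yaw",np.degrees(np.arctan2(ax[1],ax[0])), "len",np.linalg.norm(ax)/2)
clip=atz("top",A(222,92),.04);print("clip",clip,atz("scene",C(526,150),.04))
print("corner scene left/bottom/right",[atz("scene",C(*q),.03).round(4) for q in((432,108),(570,258),(750,197))])
g=atz("top",A(284,150),.0845);g2=atz("scene",C(557,43),.0845);print("grip",g,g2)
pt=atz("top",B(221,538),.115);print("post",pt)
pv=atz("top",B(192,380),.091);pv2=atz("scene",D(540,417),.091);print("motor",pv,pv2)
c=atz("top",B(32,475),.061);c2=atz("scene",D(763,505),.061);print("boss",c,c2)
```

```text
top [ 0.25274414 -0.00779987  1.5600165 ]
scene [1.22895994 0.81516923 0.91871222]
[[ 0.5293 -0.2658  0.03  ]
 [ 0.5024 -0.451   0.03  ]
 [ 0.3848 -0.4352  0.03  ]
 [ 0.4115 -0.248   0.03  ]]
ctr [ 0.45700653 -0.34999181  0.03      ] y axis yaw 81.8260666567811 len 0.18807706822616022
clip [ 0.49720463 -0.35810027  0.04      ] [ 0.49888562 -0.35600586  0.04      ]
corner scene left/bottom/right [array([ 0.5082, -0.4437,  0.03  ]), array([ 0.5338, -0.2623,  0.03  ]), array([ 0.419 , -0.2478,  0.03  ])]
grip [ 0.45814403 -0.38470712  0.0845    ] [ 0.45696601 -0.38106654  0.0845    ]
post [ 0.53926511 -0.03925208  0.115     ]
motor [ 0.68645502 -0.00578299  0.091     ] [ 0.6832053  -0.00440651  0.091     ]
boss [0.59711719 0.13322923 0.061     ] [0.60040063 0.13437778 0.061     ]
```

```bash
cat >> h.py <<'E'
from scipy.spatial.transform import Rotation as Ro
def plan(tgt,yaw=None):
    s=r.get_state(); R=Ro.from_euler("xyz",s["tool_rot"],degrees=True)
    out="travel %s"%np.round(R.inv().apply(np.array(tgt)-s["ee_pos"]),4)
    if yaw is not None:
        G=Ro.from_euler("xyz",[180,0,yaw],degrees=True); out+=" rotvec %s"%np.round((R.inv()*G).as_rotvec(),4)
    print(np.round(s["ee_pos"],4),np.round(s["tool_rot"],2),"F",np.round(s["contact_force"],1),"q6",round(s["qpos"][5],1),"t",round(s["time_s"],2),"op",round(s["opening"],4)); print(tgt,out)
E
python3 - <<'E'
from h import *
k=.7
print("gauge base",atz("top",(622*k,363*k),.02),atz("scene",(286*k,207*k),.02))
print("scriber tip",atz("scene",(262*k,165*k),.135),"column",atz("scene",(286*k,168*k),.135), "top end",atz("top",(667*k,350*k),.135),atz("top",(655*k,353*k),.285))
plan((.33,.45,.26),171.8); plan((.50,.1,.26));plan((.457,-.383,.16))
E
```

```text
gauge base [ 0.4673828  -0.56193587  0.02      ] [ 0.46650739 -0.57757807  0.02      ]
scriber tip [ 0.49689958 -0.62903684  0.135     ] column [ 0.45744555 -0.5731489   0.135     ] top end [ 0.48890087 -0.63061061  0.135     ] [ 0.45603889 -0.53859377  0.285     ]
[0.1476 0.5811 0.2221] [-1.7993e+02 -1.0000e-02  1.6574e+02] F [-0.3  0.  -0.2] q6 -6.6 t 0.2 op 0.0876
(0.33, 0.45, 0.26) travel [-0.209  -0.0822 -0.0378] rotvec [-0.0012 -0.0002 -0.1057]
[0.1476 0.5811 0.2221] [-1.7993e+02 -1.0000e-02  1.6574e+02] F [-0.3  0.  -0.2] q6 -6.6 t 0.2 op 0.0876
(0.5, 0.1, 0.26) travel [-0.46   -0.3796 -0.0375]
[0.1476 0.5811 0.2221] [-1.7993e+02 -1.0000e-02  1.6574e+02] F [-0.3  0.  -0.2] q6 -6.6 t 0.2 op 0.0876
(0.457, -0.383, 0.16) travel [-0.5373 -0.8582  0.0631]
```

Request:
apply_moves(rotation=[[0,0,-0.026],[0,0,-0.026],[0,0,-0.026],[0,0,-0.026],[0,0,0],[0,0,0],[0,0,0],[0,0,0]], travel=[[-0.04,-0.015,-0.02],[-0.04,-0.015,-0.01],[-0.045,-0.015,-0.01],[-0.045,-0.015,0],[-0.04,-0.025,0],[-0.035,-0.035,0],[-0.03,-0.045,0],[-0.025,-0.045,0]], hand=[0.06,0.06,0.06,0.06,0.06,0.06,0.06,0.06], newtons=20)

```text
time_s: 1.0
ee_pos: [0.413, 0.3271, 0.2619]
tool_rot: [180.0, 0.0, 172.6]
contact_force: [1.2, -0.9, 0.3]
opening: 0.0599
```

```bash
python3 -c "
from h import *
plan((.5,.1,.26),171.8); plan((.457,-.383,.16))"
```

```text
[0.413  0.3271 0.2619] [1.7996e+02 5.0000e-02 1.7258e+02] F [ 1.2 -0.9  0.3] q6 -51.7 t 1.0 op 0.0599
(0.5, 0.1, 0.26) travel [-0.1156 -0.2139  0.0019] rotvec [0.0007 0.0008 0.0136]
[0.413  0.3271 0.2619] [1.7996e+02 5.0000e-02 1.7258e+02] F [ 1.2 -0.9  0.3] q6 -51.7 t 1.0 op 0.0599
(0.457, -0.383, 0.16) travel [-0.1353 -0.6985  0.1016]
```

Request:
apply_moves(rotation=[[0,0,0.013],[0,0,0],[0,0,0],[0,0,0],[0,0,0],[0,0,0],[0,0,0],[0,0,0]], travel=[[-0.02,-0.045,0],[-0.02,-0.05,0],[-0.02,-0.05,0],[-0.02,-0.05,0],[-0.015,-0.05,0],[-0.01,-0.05,0],[0,-0.05,0],[0,-0.05,0]], hand=[0.06,0.06,0.06,0.06,0.06,0.06,0.06,0.06])

```text
time_s: 1.8
ee_pos: [0.4597, -0.0652, 0.2619]
tool_rot: [179.9, 0.3, 171.8]
contact_force: [0.5, 0.1, -0.3]
opening: 0.0596
```

Request:
apply_moves(rotation=[[0,0,0],[0,0,0],[0,0,0],[0,0,0],[0,0,0],[0,0,0],[0,0,0]], travel=[[0,-0.05,0],[0,-0.05,0],[0,-0.05,0],[0,-0.05,0.01],[0,-0.04,0.02],[0,-0.02,0.02],[0,0,0.02]], hand=[0.06,0.06,0.06,0.06,0.06,0.06,0.06])

```text
time_s: 2.5
ee_pos: [0.4222, -0.3332, 0.1937]
tool_rot: [-179.6, 0.8, 171.4]
contact_force: [0.7, 0.3, -0.1]
opening: 0.0604
```

```bash
python3 -c "
from h import *
plan((.457,-.383,.105),171.8)"
```

```text
[ 0.4222 -0.3332  0.1937] [-179.63    0.83  171.43] F [ 0.7  0.3 -0.1] q6 -127.3 t 2.5 op 0.0604
(0.457, -0.383, 0.105) travel [-0.0406 -0.0434  0.0896] rotvec [-0.0064  0.0145 -0.0066]
```

Request:
apply_moves(rotation=[[-0.003,0.007,-0.003],[-0.003,0.007,-0.003],[0,0,0],[0,0,0],[0,0,0],[0,0,0]], travel=[[-0.015,-0.016,0.02],[-0.015,-0.016,0.02],[-0.012,-0.012,0.015],[0,0,0.015],[0,0,0.01],[0,0,0]], hand=[0.06,0.06,0.06,0.06,0.06,0.06])

```text
time_s: 3.1
ee_pos: [0.4557, -0.3851, 0.1066]
tool_rot: [179.8, -0.3, 171.6]
contact_force: [-0.4, 0.6, -0.2]
opening: 0.0597
```

Run:
```python
from h import *
plan((.457,-.383,.055),171.83)
T=r.get_image("top");S=r.get_image("scene")
a=np.hstack([crop(T,(378,252),66,50,6),crop(S,(237,168),66,50,6)])
cv2.imwrite("pics/c2.png",a)
```

```text
[ 0.4557 -0.3851  0.1066] [179.78  -0.3  171.56] F [-0.4  0.6 -0.2] q6 -128.4 t 3.1 op 0.0597
(0.457, -0.383, 0.055) travel [-0.0013  0.0021  0.0516] rotvec [ 0.0039 -0.0051 -0.0048]
```

View pics/c2.png

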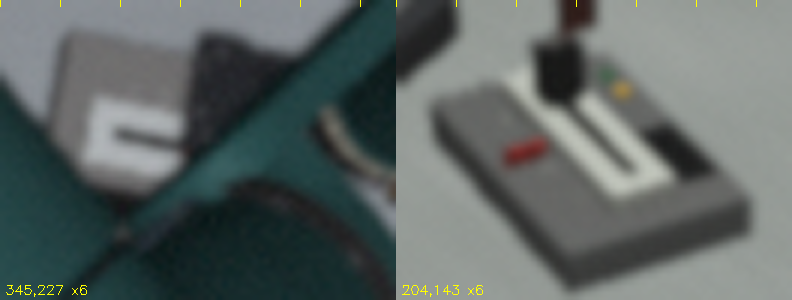

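Run:
```python
from h import *
s=r.get_state();p=s["ee_pos"];yv=Ro.from_euler("xyz",s["tool_rot"],degrees=True).apply([0,1,0])
f=lambda X:((proj("scene",X)-[204-.4,143-.4])*6+[396,0]).round()
print("tip+",f(p+.03*yv),"tip-",f(p-.03*yv),"tcp",f(p),"+outer",f(p+.043*yv))
S=r.get_image("scene")
cv2.imwrite("pics/c3.png",crop(S,(235,145),80,70,8))
```

```text
tip+ [[575.  27.]] tip- [[529. -18.]] tcp [[552.   4.]] +outer [[585.  37.]]
```

View pics/c3.png

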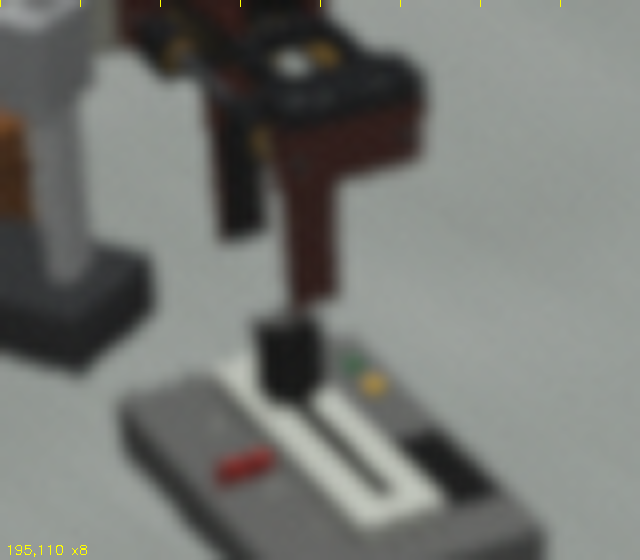

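Request:
apply_moves(rotation=[[0.004,-0.005,-0.005],[0,0,0],[0,0,0],[0,0,0],[0,0,0],[0,0,0],[0,0,0],[0,0,0]], travel=[[-0.001,0.001,0.015],[0,0,0.015],[0,0,0.015],[0,0,0.004],[0,0,0],[0,0,0],[0,0,0],[0,0,0]], hand=[0.06,0.06,0.06,0.06,0.04,0.03,0.0,0.0], newtons=8)

```text
time_s: 4.05
ee_pos: [0.4618, -0.3881, 0.0676]
tool_rot: [-179.3, 0.8, 171.9]
contact_force: [1.5, -0.3, 0.6]
opening: 0.0318
```

Request:
apply_moves(rotation=[[0,0,0],[0,0,0],[0,0,0]], travel=[[0,0,0],[0,0,0],[0,0,0]], hand=[0.0,0.0,0.0])

```text
time_s: 4.35
ee_pos: [0.4619, -0.3877, 0.068]
tool_rot: [-179.4, 0.8, 171.9]
contact_force: [0.7, 0.0, -1.3]
opening: 0.0198
```

Run:
```python
from h import *
C=np.array([.4575,-.3495]);yd=np.array([.142,.990])
s=r.get_state();print("fader est",.05+(s["ee_pos"][:2]-C)@yd)
plan((.4605,-.356,.0575),171.83)
```

```text
fader est 0.01284824194052072
[ 0.4619 -0.3877  0.068 ] [-179.38    0.83  171.93] F [ 0.7  0.  -1.3] q6 -128.5 t 4.35 op 0.0198
(0.4605, -0.356, 0.0575) travel [0.006  0.0313 0.0101] rotvec [-0.0109  0.0144  0.0017]
```

Request:
apply_moves(rotation=[[-0.005,0.007,0],[0,0,0],[0,0,0],[0,0,0],[0,0,0],[0,0,0]], travel=[[0,0.008,0],[0,0.01,0],[0,0.01,0],[0,0.008,0],[0,0,0],[0,0,0]], hand=[0,0,0,0,0,0])

```text
time_s: 4.95
ee_pos: [0.4676, -0.3497, 0.068]
tool_rot: [-179.6, 0.4, 172.0]
contact_force: [-0.7, -1.1, -1.2]
opening: 0.0199
```

Run:
```python
from h import *
plan((.462,-.3518,.068),171.83)
S=r.get_image("scene")
cv2.imwrite("pics/c4.png",crop(S,(237,170),60,45,12))
```

```text
[ 0.4676 -0.3497  0.068 ] [-179.55    0.43  171.97] F [-0.7 -1.1 -1.2] q6 -125.4 t 4.95 op 0.0199
(0.462, -0.3518, 0.068) travel [ 0.0053 -0.0029  0.    ] rotvec [-0.0078  0.0076  0.0024]
```

View pics/c4.png

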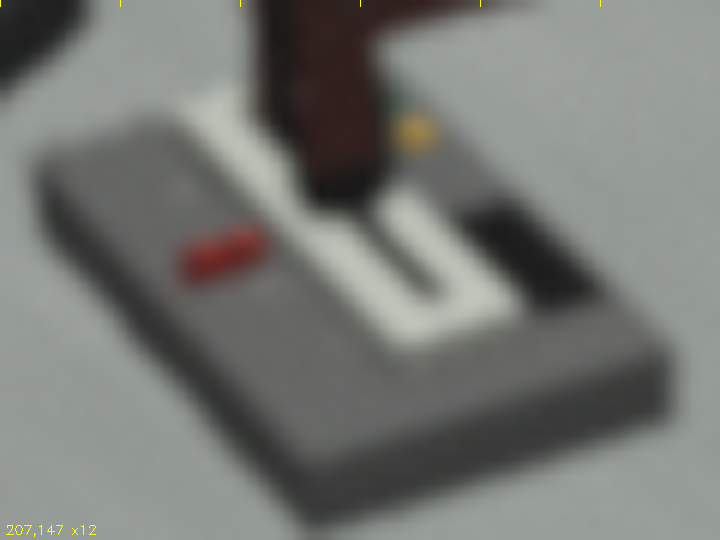

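Request:
apply_moves(rotation=[[-0.004,0.004,0],[0,0,0],[0,0,0],[0,0,0],[0,0,0],[0,0,0],[0,0,-0.05],[0,0,-0.05]], travel=[[0.002,-0.003,0],[0,0,0],[0,0,0],[0,0,-0.01],[0,0,-0.025],[0,0,-0.04],[0,0,-0.04],[0,0.02,-0.03]], hand=[0,0,0.06,0.06,0.06,0.06,0.06,0.06])

```text
time_s: 5.8
ee_pos: [0.4638, -0.3318, 0.2155]
tool_rot: [179.8, -0.2, 177.7]
contact_force: [0.2, -0.6, 1.2]
opening: 0.0598
```

Request:
apply_moves(rotation=[[0,0,-0.1],[0,0,-0.1],[0,0,-0.1],[0,0,-0.1],[0,0,0],[0,0,0],[0,0,0]], travel=[[0,0.05,0],[0,0.05,0],[0,0.05,0],[0,0.05,0],[0,0.05,0],[0,0.05,0],[0,0,0]], hand=[0.06,0.06,0.06,0.06,0.06,0.06,0.06])

```text
time_s: 6.5
ee_pos: [0.406, -0.0387, 0.2258]
tool_rot: [-179.4, 0.5, -158.6]
contact_force: [0.7, -1.3, -0.3]
opening: 0.0601
```

Run:
```python
from h import *
plan((.539,-.04,.15),200)
T=r.get_image("top");S=r.get_image("scene")
a=np.hstack([crop(T,(376,250),56,80,7),crop(S,(237,168),56,80,7)])
cv2.imwrite("pics/c5.png",a)
```

```text
[ 0.406  -0.0387  0.2258] [-179.43    0.5  -158.55] F [ 0.7 -1.3 -0.3] q6 -126.4 t 6.5 op 0.0601
(0.539, -0.04, 0.15) travel [-0.1227 -0.0491  0.0773] rotvec [-0.0098  0.0088  0.0252]
```

View pics/c5.png

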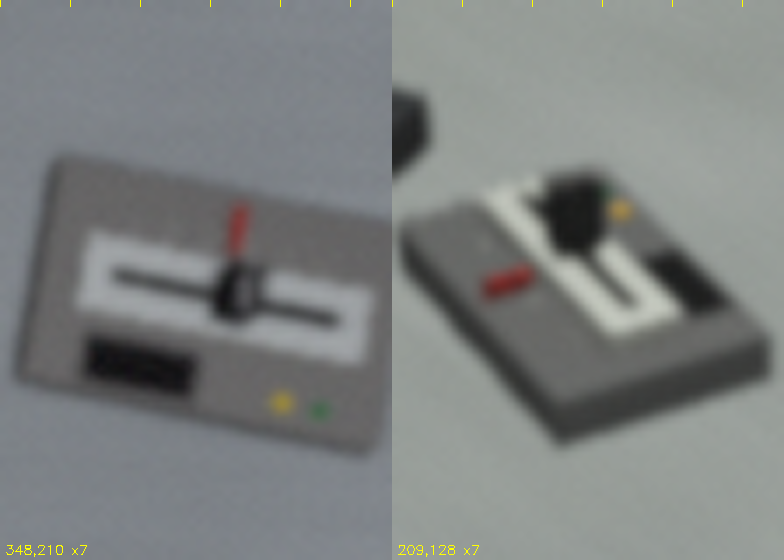

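Run:
```python
from h import *
T=r.get_image("top");S=r.get_image("scene")
yd=np.array([.142,.990,0]);xd=np.array([.990,-.142,0]);C=np.array([.4575,-.3495,0])
def red(im,c):
    x,y=c;w=im[y-20:y+20,x-20:x+20].astype(float);m=np.clip(w[...,0]-1.3*w[...,1:].max(2)-8,0,None)
    yy,xx=np.mgrid[y-20:y+20,x-20:x+20];return (m*xx).sum()/m.sum(),(m*yy).sum()/m.sum()
for n,im,c in(("top",T,(382,242)),("scene",S,(224,168))):
    u=red(im,c);P=atz(n,u,.039);print(n,u,P,"local y",(P-C)@yd,"x",(P-C)@xd)
    g=(348+246/7-.4,210+288/7-.4) if n=="top" else (209+(577-392)/7-.4,128+192/7-.4)
    G=atz(n,g,.0845);print("  grip",g,G,"local",(G-C)@yd,(G-C)@xd)
    # overlay: model at level with clip, and base
    k=7; x0,y0=(348,210) if n=="top" else (209,128)
    o=cv2.resize(im[y0:y0+62,x0:x0+56,::-1],None,fx=k,fy=k,interpolation=cv2.INTER_CUBIC)
    yc=(P-C)@yd
    for z,col in((.0845,(0,255,255)),(.0445,(0,255,0))):
        q=[C+xd*a+yd*(b+yc)+[0,0,z] for a,b in((.014,.01),(.014,-.01),(-.014,-.01),(-.014,.01))]
        pp=((proj(n,np.array(q))-[x0,y0]+.4)*k).astype(int); cv2.polylines(o,[pp],True,col,1)
    q=[C+xd*a+yd*b+[0,0,.03] for a,b in((.06,.095),(.06,-.095),(-.06,-.095),(-.06,.095))]
    cv2.polylines(o,[((proj(n,np.array(q))-[x0,y0]+.4)*k).astype(int)],True,(255,0,255),1)
    if n=="top":A=o
cv2.imwrite("pics/c6.png",np.hstack([A,o]))
```

```text
top (np.float64(381.5226757369614), np.float64(242.06802721088434)) [ 0.49685676 -0.35805688  0.039     ] local y -0.002882654954871638 x 0.04017826999718377
  grip (382.7428571428572, 250.74285714285713) [ 0.45922209 -0.35233671  0.0845    ] local -0.002563805123835219 0.0021076851324156667
scene (np.float64(225.20443202235978), np.float64(167.7001397484528)) [ 0.4985851  -0.35694106  0.039     ] local y -0.001532561797099592 x 0.041730874021232316
  grip (235.0285714285714, 155.0285714285714) [ 0.46488615 -0.34183903  0.0845    ] local 0.008633197244565783 0.006224433533288801
```

View pics/c6.png

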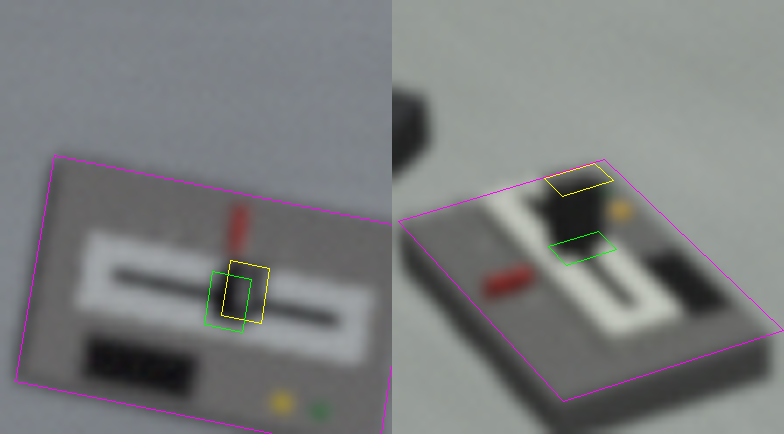

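Run:
```python
from h import *
C0=np.array([.4575,-.3495,0]);yd=np.array([.142,.990,0]);xd=np.array([.990,-.142,0])
k=8
for n in("top","scene"):
    im=r.get_image(n); win=np.s_[225:270,350:412] if n=="top" else np.s_[140:185,205:260]
    y0,x0=win[0].start,win[1].start
    W=im[win].astype(float)
    def mask(q):
        m=np.zeros((W.shape[0]*k,W.shape[1]*k),np.uint8)
        pp=((proj(n,np.array(q))-[x0,y0]+.5)*k).astype(np.int32)
        cv2.fillConvexPoly(m,cv2.convexHull(pp),255)
        m=cv2.resize(m.astype(float)/255,W.shape[1::-1],interpolation=cv2.INTER_AREA)
        return cv2.GaussianBlur(m,(0,0),.8)
    def box(c,h,z0,z1): return [C0+xd*(c[0]+a*h[0])+yd*(c[1]+b*h[1])+[0,0,z] for a in(1,-1) for b in(1,-1) for z in(z0,z1)]
    red=np.clip(W[...,0]-W[...,1:].mean(2)-8,0,None); dark=np.clip(85-W.max(2),0,None)
    if n=="top": dark[:, :]=dark
    for nm,D,xs,h,z in(("clip",red,np.arange(.034,.047,.001),(.013,.0025),(.03,.04)),("grip",dark,np.arange(-.006,.0091,.001),(.014,.010),(.0445,.0845))):
        best=[]
        for x in xs:
            for y in np.arange(-.016,.0121,.0005):
                m=mask(box((x,y),h,*z)); w=cv2.dilate((m>.02).astype(np.uint8),np.ones((5,5)))>0
                best.append((np.corrcoef(m[w],D[w])[0,1],x,y))
        best.sort(reverse=True);print(n,nm,[tuple(np.round(b,4)) for b in best[:3]])
```

```text
top clip [(np.float64(0.973), np.float64(0.04), np.float64(-0.004)), (np.float64(0.9716), np.float64(0.041), np.float64(-0.004)), (np.float64(0.9706), np.float64(0.04), np.float64(-0.0035))]
top grip [(np.float64(0.6981), np.float64(0.003), np.float64(-0.002)), (np.float64(0.698), np.float64(0.002), np.float64(-0.001)), (np.float64(0.6978), np.float64(0.002), np.float64(-0.0005))]
scene clip [(np.float64(0.9734), np.float64(0.039), np.float64(-0.0075)), (np.float64(0.9727), np.float64(0.039), np.float64(-0.008)), (np.float64(0.9717), np.float64(0.039), np.float64(-0.007))]
scene grip [(np.float64(0.7861), np.float64(0.003), np.float64(-0.0025)), (np.float64(0.7856), np.float64(0.004), np.float64(-0.002)), (np.float64(0.7851), np.float64(0.003), np.float64(-0.0015))]
```

```bash
cat > fit.py <<'E'
from h import *
import sys
from scipy.optimize import minimize, nnls
k=5
IM={n:r.get_image(n).astype(float) for n in("top","scene")}
WIN={"top":(348,224,66,52),"scene":(204,142,64,50)}
def faces(c,h,z0,z1,cam):
    a,b=h;F=[]
    top=[(c[0]+i*a,c[1]+j*b,z1) for i,j in((1,1),(1,-1),(-1,-1),(-1,1))]
    sx=1 if cam[0]>c[0] else -1; sy=1 if cam[1]>c[1] else -1
    F.append([(c[0]+sx*a,c[1]+j*b,z) for j,z in((1,z0),(-1,z0),(-1,z1),(1,z1))])
    F.append([(c[0]+i*a,c[1]+sy*b,z) for i,z in((1,z0),(-1,z0),(-1,z1),(1,z1))])
    return F+[top]
def cost(p,ret=False):
    x,y,yaw,f,cy,*sh=p; c_,s_=np.cos(np.radians(yaw)),np.sin(np.radians(yaw)); Rz=np.array([[c_,-s_,0],[s_,c_,0],[0,0,1]]); o=np.array([x,y,0]); tot=0
    for i,n in enumerate(IM):
        x0,y0,w,h=WIN[n]; cam=Rz.T@(ray(n,(280,210))[0]-o); L=np.zeros((h*k,w*k),np.uint8)
        rect=lambda a0,a1,b0,b1,z:[(a0,b0,z),(a1,b0,z),(a1,b1,z),(a0,b1,z)]
        polys=faces((0,0),(.06,.095),0,.03,cam)+[rect(-.02,.02,-.075,.075,.0445),rect(-.002,.002,-.06,.06,.0445)]
        polys+=faces((.038,cy),(.013,.0025),.03,.04,cam)+faces((0,f),(.014,.010),.0445,.0845,cam)+[rect(-.014,.014,f-.0015,f+.0015,.0845)]
        for l,q in enumerate(polys):
            X=(np.array(q)@Rz.T)+o; pp=(proj(n,X)+np.array(sh[2*i:2*i+2])-[x0,y0]+.5)*k-.5
            cv2.fillPoly(L,[np.round(pp*16).astype(np.int32)],l+1,shift=4)
        A=np.stack([cv2.GaussianBlur(cv2.resize((L==l).astype(np.float32),(w,h),interpolation=cv2.INTER_AREA),(0,0),.9) for l in range(len(polys)+1)],-1)
        W=np.ones((h,w)); 
        V,U=np.mgrid[0:h,0:w]
        T=IM[n][y0:y0+h,x0:x0+w]
        # leave out display and lamps (not modelled)
        for a,b,rr in((-.042,.045,11),(-.042,-.045,7),(-.042,-.065,7),(-.042,.06,7),(-.042,.03,7)):
            u,v=(proj(n,Rz0@np.array([a,b,.03])+o0)-[x0,y0])[0]; W[(U-u)**2+(V-v)**2<(rr*.75)**2]=0
        if n=="scene": W[(U<14)&(V<14)]=0
        for ch in range(3):
            t=T[...,ch].ravel();B=A.reshape(-1,A.shape[-1]);m=W.ravel()>0
            q,res=nnls(B[m],t[m]); tot+=res**2/m.sum()
    return tot+sum((np.array(sh)/.7)**2)*.3
c0,s0=np.cos(np.radians(-8.17)),np.sin(np.radians(-8.17));Rz0=np.array([[c0,-s0,0],[s0,c0,0],[0,0,1]]);o0=np.array([.4585,-.3495,0])
for st in((-.002,-.004),(.004,-.006)):
    p0=np.array([.4585,-.3495,-8.17,st[0],st[1],0,0,0,0]); d=np.array([.002,.002,.7,.003,.003,.3,.3,.3,.3])
    S=np.vstack([p0]+[p0+np.eye(9)[i]*d[i] for i in range(9)])
    q=minimize(cost,p0,method="Nelder-Mead",options=dict(initial_simplex=S,maxfev=700,xatol=1e-4,fatol=1e-3))
    print(np.round(q.x,4),round(q.fun,2),"grip-clip mm",round(1e3*(q.x[3]-q.x[4]),2))
E
time timeout 500 python3 fit.py
```

```text
Traceback (most recent call last):
  File "fit.py", line 40, in <module>
    q=minimize(cost,p0,method="Nelder-Mead",options=dict(initial_simplex=S,maxfev=700,xatol=1e-4,fatol=1e-3))
  File "fit.py", line 30, in cost
    u,v=(proj(n,Rz0@np.array([a,b,.03])+o0)-[x0,y0])[0]; W[(U-u)**2+(V-v)**2<(rr*.75)**2]=0
         ~~~~^^^^^^^^^^^^^^^^^^^^^^^^^^^^^^
  File "h.py", line 11, in proj
    p=r.camera_params(n)
ValueError: time passes only in moves, steps and waits

real	0m10.636s
user	0m6.129s
sys	0m0.328s
```

```bash
sed -i 's/^def ray/CP={n:r.camera_params(n) for n in("top","scene")}\ndef ray/; s/p=r.camera_params(n)/p=CP[n]/' h.py; time timeout 540 python3 fit.py
```

```text
[ 4.5970e-01 -3.5180e-01 -8.1018e+00 -2.2000e-03 -2.0000e-03  2.0110e-01
  4.1400e-02 -6.4700e-02 -9.8500e-02] 265.96 grip-clip mm -0.26
[ 4.6060e-01 -3.5110e-01 -9.0775e+00 -1.5000e-03 -2.5000e-03  3.3670e-01
  3.9170e-01 -1.9100e-02 -5.4980e-01] 242.85 grip-clip mm 0.97
real	0m18.889s
user	0m17.716s
sys	0m0.191s
```

```bash
python3 - <<'E'
s=open('fit.py').read().split("for st in")[0]
s+='''
d=np.array([.002,.002,.7,.003,.003,.3,.3,.3,.3])
for st in((-.0015,-.0025),(-.002,-.006)):
    p=np.array([.4600,-.3512,-8.6,*st,0,0,0,0])
    for rep in range(5):
        S=np.vstack([p]+[p+np.eye(9)[i]*d[i]*(-1)**rep for i in range(9)])
        q=minimize(cost,p,method="Nelder-Mead",options=dict(initial_simplex=S,maxfev=700,xatol=1e-5,fatol=1e-3));p=q.x
    print(np.round(p,4),round(q.fun,2),"grip-clip mm",round(1e3*(p[3]-p[4]),2))
'''
open('fit2.py','w').write(s)
E
time timeout 560 python3 fit2.py
```

```text
[ 4.6020e-01 -3.5210e-01 -8.4799e+00 -3.9000e-03 -1.4000e-03 -1.0530e-01
  2.2710e-01  9.6000e-02 -2.5750e-01] 229.07 grip-clip mm -2.51
[ 4.6020e-01 -3.5220e-01 -8.8234e+00 -3.2000e-03 -1.5000e-03 -1.7490e-01
  2.5410e-01 -1.7000e-03 -3.0460e-01] 224.89 grip-clip mm -1.62
real	1m41.001s
user	1m39.254s
sys	0m0.203s
```

Run:
```python
from h import *
T=np.mean([r.get_image("top").astype(float) for _ in range(4)],0);S=np.mean([r.get_image("scene").astype(float) for _ in range(4)],0)
print("top lum 245..256 x 374..392");print(T[244:258,374:392].mean(2).astype(int))
print("top red");print((T[235:250,374:390,0]-T[235:250,374:390,1:].mean(2)).astype(int))
print("scene lum 150..168,x226..246");print(S[150:168,226:246].mean(2).astype(int))
print("scene red");print((S[160:174,216:236,0]-S[160:174,216:236,1:].mean(2)).astype(int))
```

```text
top lum 245..256 x 374..392
[[102 101 103 104 104  97  85  80  91 101 101 100  99 100 101 101 100 100]
 [118 114 111 109 106  97  86  83  94 103 102 100 101 101 103 103 102 100]
 [143 139 133 126 117 104  89  82  90  98  98  98  99 101 104 105 102 100]
 [158 156 151 145 133 111  83  66  72  84  89  90  98 104 105 106 103 101]
 [158 159 158 149 131  98  63  45  55  67  72  83 103 116 119 117 114 108]
 [141 146 147 138 113  75  39  39  60  69  67  86 118 139 145 144 137 127]
 [102 111 115 112  90  54  28  46  71  78  71  95 129 151 158 157 153 149]
 [ 78  78  80  76  59  34  23  48  75  81  73  96 129 150 157 159 159 158]
 [110 100  92  75  48  23  22  49  76  80  70  85 113 130 141 144 147 151]
 [145 139 130 107  66  27  24  46  69  71  60  65  81  91  99 105 115 125]
 [158 156 149 125  83  44  33  43  57  65  71  81  86  83  79  76  78  85]
 [160 159 155 136 109  83  67  62  70  88 109 124 127 122 113 104  96  88]
 [148 149 148 144 136 125 112 104 109 125 142 151 152 150 146 142 138 130]
 [121 124 130 135 138 137 133 133 138 147 155 159 160 159 160 159 157 155]]
top red
[[-4 -3 -5 -5
[... 2505 characters left out ...]
 0  0]
 [ 0  0  0  0  0  0  0  0  0  0  0  0  0  0  0  0  0  0  0  0]
 [ 0  0  0  0  0  0  0  0  0  0  0  1  1  0  0  0  0  0  0  0]
 [ 0  0  0  0  0  0  0  0  1  5 12 18 15  5  1  0  0  0  0  0]
 [ 0  0  0  0  0  2  6 13 19 27 40 50 43 18  2  0  0  0  0  1]
 [ 0  0  0  0  0  7 22 42 54 58 62 66 53 23  4  0  0  0  0  0]
 [ 0  0  0  0  2 13 36 59 71 67 59 49 34 15  3  0  0  0  0  0]
 [ 0  0  0  0  2 13 35 51 52 45 34 22 13  6  0  0  0  0  0  0]
 [ 0  0  0  0  2 10 23 27 22 17 11  6  3  1  0  0  0  0  0  0]
 [ 0  0  0  0  1  5 10  9  5  3  2  0  0  0  0  0  0  1  0  0]
 [-2  0  0  0  0  1  2  2  0  0  0  0  0  1  0  0  0  0  1  0]
 [-2 -1  0  0  0  0  0  0  0  0  0  0  0  0  0  0  0  0  0  0]]
```

Request:
apply_moves(rotation=[[-0.005,0.005,0.012],[-0.005,0.004,0.012],[0,0,0],[0,0,0],[0,0,0],[0,0,0]], travel=[[-0.03,-0.012,0.01],[-0.03,-0.012,0.02],[-0.03,-0.012,0.02],[-0.03,-0.012,0.015],[0,0,0],[0,0,0]], hand=[0.087,0.087,0.087,0.087,0.087,0.087], newtons=30)

```text
time_s: 8.1
ee_pos: [0.5441, -0.0466, 0.1594]
tool_rot: [-179.8, 0.2, -160.2]
contact_force: [-0.5, -0.2, 0.1]
opening: 0.0867
```

Run:
```python
from h import *
plan((.539,-.042,.08),200)
S=r.get_image("scene")
cv2.imwrite("pics/c7.png",crop(S,(265,205),100,75,7))
```

```text
[ 0.5441 -0.0466  0.1594] [-1.7978e+02  1.5000e-01 -1.6019e+02] F [-0.5 -0.2  0.1] q6 -121.8 t 8.1 op 0.0867
(0.539, -0.042, 0.08) travel [0.0035 0.0064 0.0794] rotvec [-0.0039  0.0026 -0.0033]
```

View pics/c7.png

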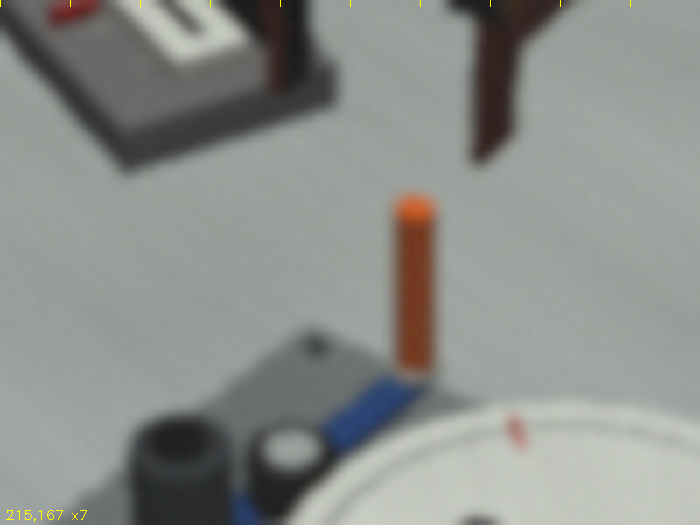

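Run:
```python
from h import *
print(atz("scene",(273.9,195.7),.115), proj("scene",[.539,-.04,.115]))
```

```text
[ 0.53605877 -0.04144455  0.115     ] [[273.42488273 196.30208213]]
```

Request:
apply_moves(rotation=[[-0.004,0.003,0],[0,0,0],[0,0,0],[0,0,0],[0,0,0],[0,0,0]], travel=[[0.003,0.006,0.015],[0,0,0.015],[0,0,0.015],[0,0,0.015],[0,0,0.012],[0,0,0]], hand=[0.087,0.087,0.087,0.087,0.087,0.087])

```text
time_s: 8.75
ee_pos: [0.535, -0.0418, 0.0909]
tool_rot: [-179.8, 0.2, -160.2]
contact_force: [-0.2, 0.1, -0.5]
opening: 0.0873
```

Run:
```python
from h import *
plan((.539,-.041,.08),200)
```

```text
[ 0.535  -0.0418  0.0909] [-179.84    0.22 -160.21] F [-0.2  0.1 -0.5] q6 -121.6 t 8.75 op 0.0873
(0.539, -0.041, 0.08) travel [-0.004  -0.0005  0.0109] rotvec [-0.0028  0.0039 -0.0036]
```

Request:
apply_moves(rotation=[[-0.003,0.004,0],[0,0,0],[0,0,0],[0,0,0],[0,0,0],[0,0,0],[0,0,0],[0,0,0]], travel=[[-0.003,0,0.01],[0,0,0],[0,0,0],[0,0,0],[0,0,0],[0,0,0],[0,0,0],[0,0,0]], hand=[0.087,0.05,0.02,0,0,0,0,0])

```text
time_s: 9.55
ee_pos: [0.5396, -0.0411, 0.0831]
tool_rot: [-179.9, 0.2, -160.2]
contact_force: [0.3, 0.9, 0.2]
opening: 0.0346
```

Run:
```python
from h import *
plan((.539,-.041,.08),200)
```

```text
[ 0.5396 -0.0411  0.0831] [-179.89    0.2  -160.21] F [0.3 0.9 0.2] q6 -121.5 t 9.55 op 0.0346
(0.539, -0.041, 0.08) travel [0.0006 0.0003 0.0031] rotvec [-0.002   0.0035 -0.0037]
```

Request:
apply_moves(rotation=[[0,0,0],[0,0,0],[0,0,0],[0,0,0]], travel=[[0,0,0],[0,0,0],[0,0,0],[0,0,0]], hand=[0,0,0,0])

```text
time_s: 9.95
ee_pos: [0.5388, -0.0389, 0.0831]
tool_rot: [179.9, 0.2, -160.3]
contact_force: [-0.6, 4.4, 1.6]
opening: 0.0173
```

Request:
apply_moves(rotation=[[0,0,-0.07],[0,0,-0.07],[0,0,-0.07],[0,0,-0.07],[0,0,0]], travel=[[0.0007,-0.0105,0],[0.0007,-0.0105,0],[0.0007,-0.0105,0],[0.0007,-0.0105,0],[0,0,0]], hand=[0,0,0,0,0])

```text
time_s: 10.45
ee_pos: [0.5523, -0.0746, 0.0831]
tool_rot: [179.5, 0.2, -143.8]
contact_force: [-0.8, 4.2, 3.0]
opening: 0.0173
```

Run:
```python
from h import *
s=r.get_state();v=s["ee_pos"][:2]-np.array([.685,-.005]);print("r",np.hypot(*v),"theta",(np.arctan2(v[1],v[0])-np.radians(193.8-360)))
a=np.radians(193.8)+.43;plan((.685+.15*np.cos(a),-.005+.15*np.sin(a),.083),200+24)
```

```text
r 0.14983170637835924 theta 0.24199536242560038
[ 0.5523 -0.0746  0.0831] [ 179.51    0.24 -143.76] F [-0.8  4.2  3. ] q6 -141.7 t 10.45 op 0.0173
(np.float64(0.5675064752640934), np.float64(-0.09824844044343517), 0.083) travel [ 0.0017 -0.0281 -0.0002] rotvec [ 0.0083  0.0047 -0.1354]
```

Request:
apply_moves(rotation=[[0.002,0.001,-0.05],[0.002,0.001,-0.05],[0.002,0.001,-0.04],[0,0,0],[0,0,0]], travel=[[0.0006,-0.0105,0],[0.0006,-0.0105,0],[0.0006,-0.008,0],[0,0,0],[0,0,0]], hand=[0,0,0,0,0])

```text
time_s: 10.95
ee_pos: [0.5625, -0.0912, 0.083]
tool_rot: [179.0, 0.0, -136.0]
contact_force: [-3.0, 7.4, 4.5]
opening: 0.0178
```

Run:
```python
from h import *
s=r.get_state();v=s["ee_pos"][:2]-np.array([.685,-.005]);print("r",np.hypot(*v),"theta",(np.arctan2(v[1],v[0])-np.radians(193.8-360)))
a=np.radians(193.8)+.43;plan((.685+.15*np.cos(a),-.005+.15*np.sin(a),.083),200+24)
T=r.get_image("top");S=r.get_image("scene")
cv2.imwrite("pics/c8.png",np.hstack([crop(T,(310,210),80,100,5),crop(S,(255,220),80,100,5)]))
```

```text
r 0.1497707770583022 theta 0.3726085162587345
[ 0.5625 -0.0912  0.083 ] [ 1.7903e+02  5.0000e-02 -1.3596e+02] F [-3.   7.4  4.5] q6 -150.9 t 10.95 op 0.0178
(np.float64(0.5675064752640934), np.float64(-0.09824844044343517), 0.083) travel [ 0.0013 -0.0085 -0.0001] rotvec [0.017  0.0009 0.0006]
```

View pics/c8.png

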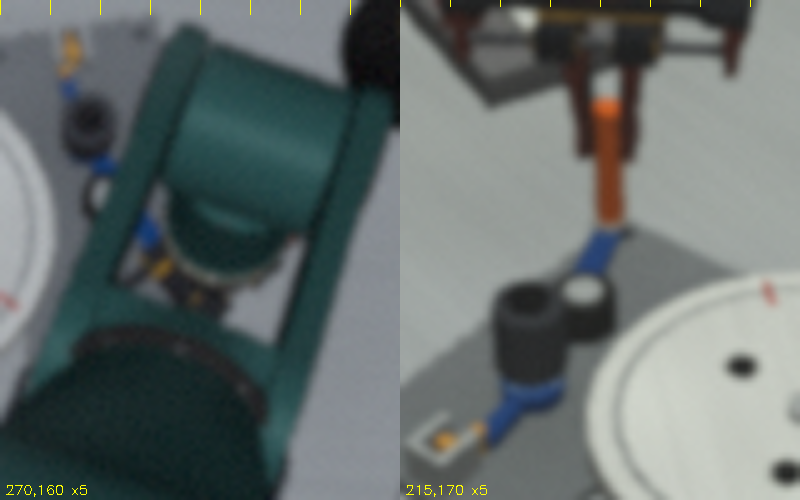

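Request:
apply_moves(rotation=[[0.005,0,0],[0.005,0,0],[0,0,0],[0,0,0]], travel=[[0.001,-0.007,0],[0,-0.004,0],[0,-0.002,0],[0,-0.001,0]], hand=[0,0,0,0])

```text
time_s: 11.45
ee_pos: [0.5643, -0.0939, 0.083]
tool_rot: [178.8, -0.1, -136.3]
contact_force: [-4.7, 8.6, 5.5]
opening: 0.0173
```

Run:
```python
from h import *
for i in range(3):
    s=r.get_state();v=s["ee_pos"][:2]-np.array([.685,-.005]);print("r",np.hypot(*v),"theta",(np.arctan2(v[1],v[0])-np.radians(193.8-360)),s["contact_force"].round(1),s["opening"],s["time_s"],s["tool_rot"].round(1))
    S=r.get_image("scene");T=r.get_image("top")
cv2.imwrite("pics/c9.png",cv2.resize(np.hstack([crop(S,(250,190),130,130,3),crop(T,(360,240),130,130,3)]),None,fx=1,fy=1))
```

```text
r 0.14990451386117434 theta 0.3943372832555543 [-4.7  8.6  5.5] 0.01728086050760054 11.45 [ 1.788e+02 -1.000e-01 -1.363e+02]
r 0.1499234036499584 theta 0.39387582372128405 [-3.8  9.3  6.4] 0.01765504372996853 11.55 [ 1.788e+02 -1.000e-01 -1.363e+02]
r 0.14989864418684506 theta 0.3940108272784584 [-3.7  7.7  6.9] 0.017701576101023665 11.65 [ 1.788e+02 -1.000e-01 -1.363e+02]
```

View pics/c9.png

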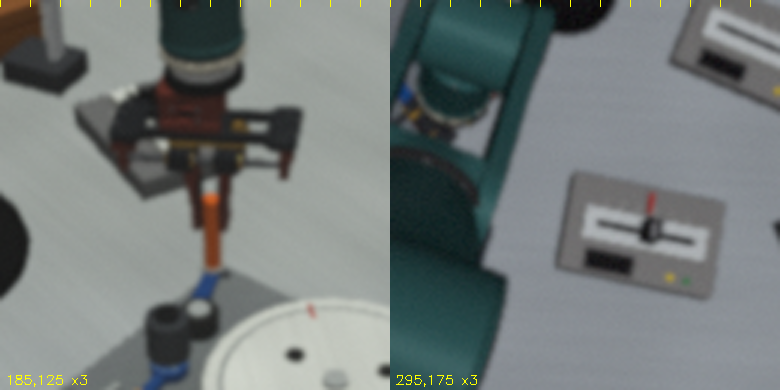

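```bash
python3 -c "
from station import r
print(r.sign_off())"
```

```text
the job is handed in; nothing more can be done
None
```

I slid the fader level with the red clip, then pushed the idler arm past its click. I handed in at about 11.7 s with the fingers still holding the post. No verdict came back.

- **Fader:** I gripped the near console's grip from both sides, slid it about 35 mm and let go. The top camera puts it within about 1 mm of the clip. My other checks were less sure and disagreed. The gripper position suggested about 1.7 mm past the clip towards +y. A rough scene-camera match gave up to about 5 mm past it, and a fit using both cameras put it 1.6 to 2.5 mm short in its final runs. I left it there rather than chase differences within the measuring error.
- **Idler arm:** I gripped the orange post and swung it along its arc. The last readings give about 0.39 to 0.41 rad, past the 0.34 needed and short of the 0.50 end stop. The angle stayed steady over the last readings, with about 10 N measured at the gripper, and the last picture shows the roller clear of the platter rim.
- **Other objects:** I saw no contact with the bowls, rest, jack, gauge or bottle, and the gripper's path stayed clear of them. I did not take a final picture of all of them.

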